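# Clear the swinging rivet bucket and mount the thread spool on its stand

### The arm

A 6-joint arm with a two-finger parallel gripper is mounted at the origin on the work surface. World frame = base frame: x ahead of the robot, y to its left, z up, the work surface at z = 0. Lengths are in m, angles in rad, forces in N, time in s.
With the tool pointing down it reaches from about 0.35 to 0.85 m from the base axis. Payload 8.1 kg.
Tool frame: the origin (TCP) lies on the mounting face of the last link; the fingertips stand 186 mm ahead of it and the grasp point (between the pads) lies 167 mm ahead of it; z points along the fingers, y is the line along which they close (so a half turn about z gives the same grasp; the last joint's range is limited). The gripper opens to 93 mm and grips with 3 to 60 N. Pads are 15 mm wide; open, the fingers measure 128 mm over their backs; the gripper's body (75 mm by 188 mm) begins 65 mm behind the grasp point.
Start: joints at [1.126, 0.13, 1.488, -0, 1.523, -0.085], TCP at [0.211, 0.562, 0.405] pointing down, gripper open.
Joint ranges: [-2.96, 2.96], [-0.89, 2.26], [0.02, 2.5], [-1.34, 4.48], [0, 2.73], [-2.66, 2.66]. Speed limits (rad/s): [2.39, 2.39, 2.79, 3.14, 3.14, 3.14].

### API

Orientations are given as a rotation vector (axis times angle).
In Python, from plant import read_state, read_camera, camera_params, close_job gives the robot as it stands. The module is installed in compiled form; this text tells all that it offers.
- The arm moves only by the tool servo_tool, never from a script. Its argument "increments" is a list of rows, each an object with "slide": the shift along the tool's x, y, z in mm, a list of three; "dr": the turn, a rotation vector about the tool's x, y, z in rad, a list of three; "jaw": the closure, from 0 (fully open) to 1 (shut). In form: [{"slide": [x, y, z], "dr": [ax, ay, az], "jaw": jaw}, ...]. A call has 1 to 20 rows; each row is the pose to reach, as a shift and turn from the pose commanded when the call began, along the tool's axes at that moment; what a row does not reach only later rows make up. A row lasts 1/10 s, in which the tool goes at most 50 mm and 8.59 degrees, less where a joint would pass 70% of its speed; a pose out of reach is approached as far as the arm can. A call with a gripper value outside its range is refused whole. The fingers move at their own pace and stop on an object; "force" is the grip in N (left out, the last holds). Time passes only in rows, so rows that repeat a pose let the fingers close. It gives the time, the measured TCP pose, the force, the opening and the grip force at its end, in the units of the state.
- read_state(): the state, without advancing time (a new reading comes with each control period).
- read_camera(name): name is "side" or "top"; returns (picture, depth): 384x512x3 uint8, red, green, blue; 384x512 float32, m along the optical axis (not along the pixel's ray), 0 where there is no reading.
- camera_params(name): a dict with "fx", "fy", "cx", "cy" (pixels), "rvec" (rotation vector, rad) and "tvec" (3), from world to camera coordinates, as OpenCV has them. Camera axes: x right, y down, z forward; pixel columns grow to the right and rows downward; lengths in m; the calibration is good to about 2 mm. A picture is of the moment at which its call begins. camera_params takes no time and is no camera call.
- close_job(): hands the job in; it is judged then, once.
The state is a dict: "t": time; "q": joint angles; "dq": joint speeds; "joint_torque": joint torques, N m; "tool_pos": TCP position; "orientation": TCP orientation; "force": force on the tool from outside, world axes, zero at the start; "wrist_torque": the same for the moment, N m; "opening": finger opening in m; "gripper_force": force on a finger pad.
Only numpy, scipy, OpenCV 4.12 (cv2) and the standard library are available. Lean on these libraries where they do the work, as an engineer would, in place of code of your own. Each camera call takes 0.05 s, during which the arm holds its last target. There are 200 camera calls.

### The job

Lift the swinging steel bucket straight up out of the notches of the metal fork stand, keeping it upright, and set it down in the middle of the round cork pad without dropping it. Then take the spindle by its wooden handle, push its rod right through the bore of the thread spool lying in the wooden cradle, lift and carry the spool on the rod without gripping the spool itself, and set (not drop) the spindle into the stand's two notches, so that the spool hangs between the uprights and the collar is outside. Leave everything else on the bench where it is.

Things in the scene. Friction and masses are not known exactly. Their poses are not given: they have to be found in the camera images.
- stand: Metal fork stand, fixed: base 130 x 84 x 8 mm, two uprights 44 mm wide, 10 mm thick, across its own x at x = +50 and -50 mm (outer faces at +-55, 90 mm free between). Each has an open-topped notch 12 mm wide, flaring to 30 mm at its top 87 mm above the bench. A bar in both notches lies along the stand's x. Origin under its centre, z up.
- stand_seat (a point): Point midway between the two notches, on the axis of a 9 mm bar lying at their bottom, 70 mm above the bench.
- bucket: Open steel bucket, hangs free to swing in the stand. 70 mm along its x, 60 along y, 55 deep, about 0.2 kg. Two 9 mm trunnion pins along +-x reach 66 mm from the centre, 42 mm above the underside; they lie loose in the notches (lifting 30 mm clears them). A bridge carries a wooden grip bar along x, 64 x 14 x 14 mm, centre 87 mm above the underside. Origin: centre of the underside, z up.
- bucket_grip (a point): Centre of the bucket's wooden grip bar, 25 mm free under the bar to the rim; pinch the bar across (along the bucket's y) from above.
- pad: Round cork pad, 130 mm in diameter, 4 mm thick, fixed on the bench. Origin under its centre.
- rest: Dark wooden rest, fixed, 120 x 60 mm base, two notched uprights 90 mm apart along its own x, 67 mm high. The spindle's rod lies in it at the start, 50 mm above the bench, with the handle overhanging at the rest's -x end; it lifts straight up (30 mm clears it). Origin under its centre.
- spindle: Steel rod with a wooden handle, about 0.09 kg. Along its own x: square handle 16 x 16 mm from x = -66 to -4 mm, round collar 26 mm in diameter from -4 to 0, plain rod 9 mm in diameter with rounded tip from 0 to 140 mm. Origin on the axis at the collar's rod-side face; x points to the tip.
- spindle_handle (a point): Centre of the handle on the axis (spindle x = -35 mm), a good place to pinch from above across the handle.
- spindle_mid (a point): Point on the rod's axis 70 mm from the collar; lies at the stand's seat point when the spindle is mounted with its collar 15 mm outside an upright.
- spindle_tip (a point): Tip of the rod, 140 mm from the collar.
- cradle: Light wooden block, fixed, 64 mm along its own x, 76 mm across, 38 mm high with a flat-bottomed channel along x, 30 mm above the bench, in which the spool lies. Origin under its centre.
- spool: Spool of linen thread (solid) with two plywood flanges, lying with its axis level: 50 mm long along its own x (its axis), flanges 60 mm in diameter, through-bore 18 mm in diameter along x, about 0.09 kg. Origin at the centre of the bore, 60 mm above the bench at the start. It is symmetrical and may turn about its axis.
- mallet: Bystander, leave alone: mallet lying on its side near the far edge: handle 26 mm thick, 200 mm long, two-faced amber head 52 mm in diameter and 110 mm wide; origin on the bench under the head end of the handle.
- glue: Bystander, leave alone: closed white bottle, 56 mm in diameter, 100 mm tall, standing; origin under its centre.
- bobbin: Bystander, leave alone: solid brown bobbin standing upright, 52 mm in diameter, 60 mm tall, no bore; origin under its centre.
- beeswax: Bystander, leave alone: beeswax puck lying flat, 44 mm in diameter, 18 mm high; origin under its centre.
- folder: Bystander, leave alone: flat bone folder, 130 x 22 x 5 mm, lying along its own x; origin under its centre.
- jar: Bystander, leave alone: closed glass jar, 60 mm in diameter, 60 mm tall; origin under its centre.
- awl: Bystander, leave alone: screwdriver-like hand tool lying along its own x near the far edge; low, under 35 mm high.
Things that resemble listed ones, but are neither listed nor needed, are in the scene too. Leave any turquoise look-alike of the spool alone.

How it is judged:
By the outcome, as a careful person would: the job done as asked, in the order asked, and still so for the second after the job is handed in, with the robot touching nothing.
It also fails if it takes over 66 s, if anything falls off the work surface, if the arm or the gripper's body presses on something with over 40 N, if the wrist force passes 120 N, or if a joint passes its speed limit or range.

## Working session

There is one attempt and no reset: what is moved stays moved. The work goes in short steps, Python scripts to look and compute and a tool call to move; the robot and the scene stay as the last step left them, time stands still between calls to the robot, and variables do not carry over. Pictures are saved under pics/ and viewed, at most 10 in all, crops included, and the job is handed in when it is done.

Besides the shell and the picture viewer there is one more tool, called after "Call:" by a JSON object that holds its "fn" and its "kwargs", one argument or row to a line. servo_tool: Moves the arm, as the interface text tells. Its arguments: {"type":"object","properties":{"increments":{"type":"array"},"force":{"type":"number"}},"required":["increments"]}

```bash
mkdir -p pics; cat > h.py <<'E'
import numpy as np, cv2
from plant import *
def cam(n):
    p=camera_params(n); K=np.array([[p['fx'],0,p['cx']],[0,p['fy'],p['cy']],[0,0,1]]); R=cv2.Rodrigues(np.array(p['rvec'],float))[0]; return K,R,np.array(p['tvec'],float).ravel()
def ray(n,u,v,z):
    K,R,t=cam(n); c=-R.T@t; d=R.T@np.linalg.inv(K)@np.array([u,v,1.]); return c+d*(z-c[2])/d[2]
def cloud(n,depth):
    K,R,t=cam(n); v,u=np.mgrid[:384,:512]; P=np.stack([(u-K[0,2])/K[0,0]*depth,(v-K[1,2])/K[1,1]*depth,depth],-1)
    return (P-t)@R
def proj(n,P):
    K,R,t=cam(n); q=K@(R@np.asarray(P,float)+t); return q[:2]/q[2]
def shot(n,tag):
    im,d=read_camera(n); cv2.imwrite(f'pics/{tag}.png',im[:,:,::-1]); np.savez(f'{tag}.npz',im=im,d=d); return im,d
E
python3 - <<'E'
from h import *
a,_=shot('top','top0');b,_=shot('side','side0')
for n in('top','side'):
    K,R,t=cam(n);print(n,K[0,0],-R.T@t,R[2])
cv2.imwrite('pics/t0.png',cv2.resize(a[:,:,::-1],(800,600),interpolation=3))
cv2.imwrite('pics/s0.png',cv2.resize(b[:,:,::-1],(800,600),interpolation=3))
print(read_state())
E
```

```text
top 494.94369167681526 [ 0.2818699  -0.03190315  1.38224305] [ 0.18498087  0.01655839 -0.98260261]
side 422.8288724709337 [-0.0216756  -0.74450388  0.87366566] [ 0.44900093  0.60609859 -0.65653839]
{'t': 0.1, 'q': array([ 1.12560190e+00,  1.31076233e-01,  1.48914403e+00,  7.21891971e-06,
        1.52296055e+00, -8.54163755e-02]), 'dq': array([-0.00188514,  0.00011208, -0.00265585,  0.00050055,  0.00042398,
       -0.00081208]), 'joint_torque': array([ 1.71746331e-03, -5.61336851e+01, -4.93099523e+01,  7.71502079e-02,
        2.91191804e-02, -6.67263544e-05]), 'tool_pos': array([0.211144  , 0.56141617, 0.40381218]), 'orientation': array([-5.62019615e-01, -3.09048096e+00,  2.40409790e-03]), 'force': array([-0.29507049, -0.20707038, -0.64963898]), 'wrist_torque': array([-0.04845192,  0.03279925,  0.01739226]), 'gripper_force': 0.0, 'opening': 0.09294465989723315}
```

View pics/t0.png

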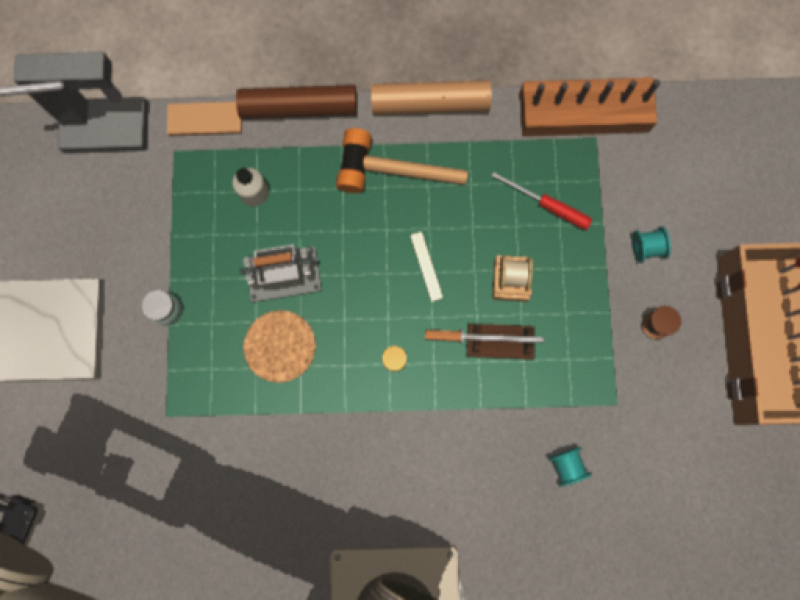

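View pics/s0.png

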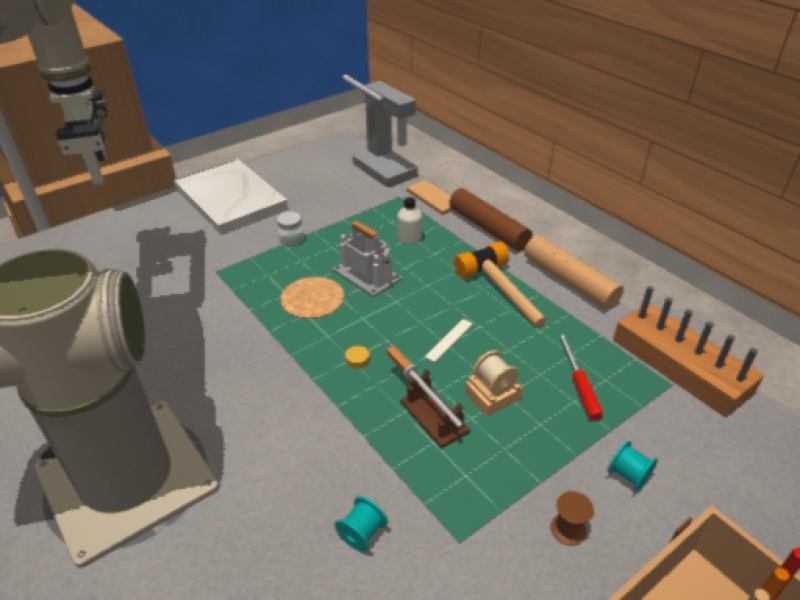

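The top view (800x600) shows the stand with bucket at (285,270), the pad at (280,345), the spindle in its rest with the handle at (443,335) and tip at (543,340), and the cradle with a linen spool at (515,277). Spool candidates are the linen one at (515,277), turquoise ones at (650,243) and (570,465), and the brown bobbin at (662,322). The linen one lying in the cradle fits the description. I'll confirm it with an enlarged crop.

```bash
python3 - <<'E'
from h import *
a=np.load('top0.npz')['im'][:,:,::-1];b=np.load('side0.npz')['im'][:,:,::-1]
z=lambda im,x,y,w,h:cv2.resize(im[y:y+h,x:x+w],(400,300),interpolation=2)
# scale factor .64
cv2.imwrite('pics/c1.png',np.vstack([np.hstack([z(a,145,145,72,54),z(b,205,130,72,54)]),np.hstack([z(a,264,155,88,66),z(b,240,215,96,72)])]))
# clouds
for n,f in(('top','top0'),('side','side0')):
    D=np.load(f+'.npz');P=cloud(n,D['d'].astype(float));im=D['im'];hsv=cv2.cvtColor(im,cv2.COLOR_RGB2HSV)
    print(n)
    if n=='top': 
        fit=P[180:250,110:380]; print('mat z',np.median(fit[...,2]))
        boxes={'stand':(152,152,210,196),'spool':(312,160,345,195),'spin':(268,205,352,232),'pad':(150,195,206,248),'jar':(88,183,118,210)}
    else: boxes={'stand':(210,138,260,190),'spool':(295,222,336,266),'spin':(245,220,302,287),'jar':(174,132,196,160)}
    for k,(x0,y0,x1,y1) in boxes.items():
        Q=P[y0:y1,x0:x1].reshape(-1,3); 
        for lo,hi in((.015,.03),(.03,.045),(.045,.056),(.056,.065),(.065,.075),(.075,.085),(.085,.1),(.1,.13)):
            m=(Q[:,2]>lo)&(Q[:,2]<hi)
            if m.sum()>5: print(k,lo,m.sum(),Q[m].min(0).round(3),Q[m].max(0).round(3),np.median(Q[m],0).round(3))
E
```

```text
top
mat z 0.0014077143965411589
stand 0.015 97 [0.552 0.122 0.015] [0.634 0.24  0.03 ] [0.589 0.185 0.028]
stand 0.03 204 [0.558 0.132 0.03 ] [0.626 0.238 0.045] [0.588 0.19  0.033]
stand 0.045 79 [0.559 0.132 0.045] [0.625 0.239 0.056] [0.579 0.189 0.051]
stand 0.056 70 [0.559 0.133 0.056] [0.625 0.241 0.065] [0.582 0.191 0.061]
stand 0.065 148 [0.558 0.124 0.065] [0.625 0.255 0.075] [0.589 0.191 0.071]
stand 0.075 176 [0.559 0.133 0.075] [0.626 0.254 0.085] [0.595 0.185 0.08 ]
stand 0.085 53 [0.56  0.132 0.085] [0.622 0.243 0.099] [0.584 0.2   0.087]
stand 0.1 164 [0.582 0.154 0.103] [0.605 0.224 0.127] [0.592 0.189 0.121]
spool 0.015 101 [ 0.53  -0.252  0.015] [ 0.609 -0.191  0.03 ] [ 0.544 -0.213  0.028]
spool 0.03 179 [ 0.53  -0.255  0.03 ] [ 0.608 -0.19   0.045] [ 0.546 -0.216  0.036]
spool 0.045 22 [ 0.54  -0.258  0.045] [ 0.596 -0.192  0.056] [ 0.574 -0.202  0.051]
spool 0.056 20 [ 0.541 -0.245  0.056] [ 0.562 -0.199  0.065] [ 0.548 -0.218  0.061]
spool 0.065 86 [ 0.537 -0.251  0.066] [ 0.598 -0.2    0.075] [ 0.553 -0.223  0.072]
spool 0.075 203 [ 0.543 -0.252  0.075] [ 0.594
[... 2112 characters left out ...]
5 134 [ 0.425 -0.252  0.015] [ 0.54  -0.147  0.03 ] [ 0.45  -0.198  0.022]
spin 0.03 129 [ 0.43  -0.252  0.03 ] [ 0.547 -0.1    0.045] [ 0.45  -0.193  0.039]
spin 0.045 291 [ 0.434 -0.269  0.045] [ 0.481 -0.068  0.056] [ 0.455 -0.181  0.052]
spin 0.056 158 [ 0.434 -0.265  0.056] [ 0.479 -0.065  0.065] [ 0.463 -0.124  0.059]
spin 0.065 21 [ 0.435 -0.252  0.065] [ 0.475 -0.128  0.069] [ 0.467 -0.239  0.067]
jar 0.015 73 [0.497 0.369 0.015] [0.562 0.526 0.03 ] [0.52  0.382 0.023]
jar 0.03 66 [0.5   0.372 0.03 ] [0.557 0.414 0.045] [0.519 0.382 0.036]
jar 0.045 40 [0.504 0.374 0.046] [0.552 0.417 0.056] [0.518 0.385 0.051]
jar 0.056 108 [0.503 0.375 0.056] [0.556 0.429 0.064] [0.527 0.399 0.06 ]
```

View pics/c1.png

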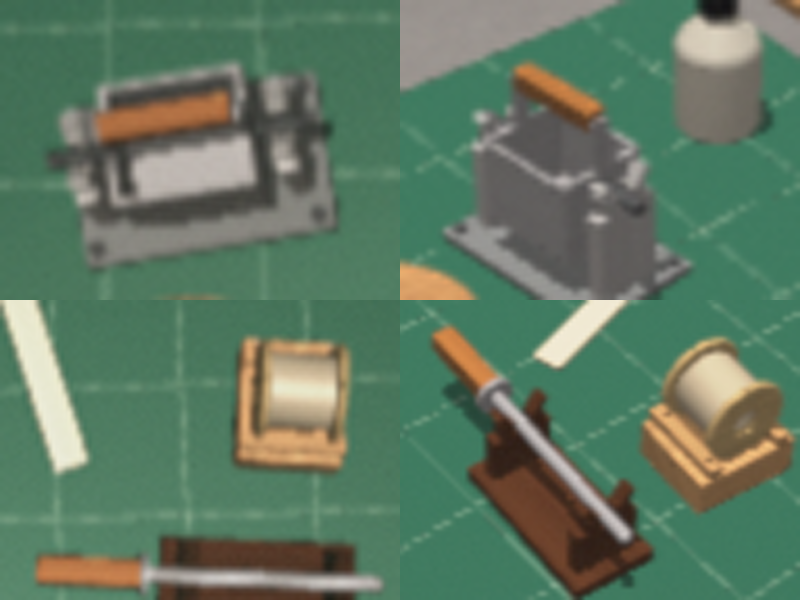

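The crop confirms the linen spool with a bore lying in the cradle, the collar between the orange handle and the rod, and the bucket's orange grip bar. Next I'll fit the axes.

```bash
cat > fit.py <<'E'
from h import *
def orange(im): 
    h=cv2.cvtColor(im,cv2.COLOR_RGB2HSV); return (h[...,0]<18)&(h[...,1]>120)&(h[...,2]>90)
def axis(Q):
    c=np.median(Q,0); 
    for _ in range(2):
        u,s,v=np.linalg.svd(Q[:,:2]-Q[:,:2].mean(0)); 
    d=v[0]*(-1 if v[0][1]>0 else 1); p=(Q[:,:2]-Q[:,:2].mean(0))@d; n=(Q[:,:2]-Q[:,:2].mean(0))@[-d[1],d[0]]
    mid=Q[:,:2].mean(0)+d*(p.max()+p.min())/2+np.array([-d[1],d[0]])*(np.percentile(n,98)+np.percentile(n,2))/2
    return mid.round(4),'ang from -y deg',np.degrees(np.arctan2(d[0],-d[1])).round(2),'len',(p.max()-p.min()).round(4),'w',np.ptp(n).round(4),'z',np.median(Q[:,2]).round(4)
E
python3 - <<'E'
from fit import *
for n in('top','side'):
    D=np.load(n+'0.npz');im=D['im'];P=cloud(n,D['d'].astype(float));o=orange(im);X,Y,Z=P[...,0],P[...,1],P[...,2]
    box=lambda a,b,c,d,e,f:(X>a)&(X<b)&(Y>c)&(Y<d)&(Z>e)&(Z<f)
    print(n,'grip',axis(P[o&box(.55,.65,.13,.25,.1,.14)]))
    print('handle',axis(P[o&box(.42,.5,-.14,-.05,.045,.075)]))
    print('rod',axis(P[(~o)&box(.44,.475,-.28,-.14,.051,.06)]))
    Q=P[box(.5,.62,-.28,-.17,.028,.043)][:,:2].astype(np.float32);print('cradle',cv2.minAreaRect(Q))
    Q=P[box(.5,.62,-.28,-.17,.065,.1)][:,:2].astype(np.float32);print('spool',cv2.minAreaRect(Q))
    Q=P[box(.5,.66,.1,.28,.004,.013)][:,:2].astype(np.float32);print('standbase',len(Q),cv2.minAreaRect(Q))
    Q=P[box(.5,.66,.1,.28,.04,.09)][:,:2].astype(np.float32);print('stand top',cv2.minAreaRect(Q))
    h=cv2.cvtColor(im,cv2.COLOR_RGB2HSV);m=box(.38,.56,.1,.28,-.02,.02)&(h[...,0]<25)&(h[...,1]>70)
    print('pad',m.sum(),cv2.minEnclosingCircle(P[m][:,:2].astype(np.float32)),P[m].mean(0))
    u,v=np.nonzero(m)[::-1]; print('padray',np.mean([ray(n,a,b,.004)[:2] for a,b in zip(u,v)],0))
E
```

```text
top grip (array([0.593 , 0.1887]), 'ang from -y deg', np.float64(8.37), 'len', np.float64(0.0599), 'w', np.float64(0.0147), 'z', np.float64(0.1215))
handle (array([ 0.4654, -0.0957]), 'ang from -y deg', np.float64(-3.6), 'len', np.float64(0.0596), 'w', np.float64(0.015), 'z', np.float64(0.0579))
rod (array([ 0.4577, -0.2045]), 'ang from -y deg', np.float64(-3.62), 'len', np.float64(0.1262), 'w', np.float64(0.0297), 'z', np.float64(0.0541))
cradle ((0.5698560476303101, -0.22526797652244568), (0.0639500543475151, 0.07642427086830139), 84.0828857421875)
spool ((0.567720890045166, -0.2252761423587799), (0.050205960869789124, 0.05717936530709267), 84.89822387695312)
standbase 685 ((0.5791075229644775, 0.19022183120250702), (0.15813425183296204, 0.17954927682876587), 0.8011204600334167)
stand top ((0.5927712321281433, 0.18896064162254333), (0.062116894870996475, 0.13216117024421692), 7.087798595428467)
pad 1655 ((0.46186867356300354, 0.19604237377643585), 0.066050685942173) [0.46114143 0.19593766 0.00361734]
padray [0.46108972 0.19587494]
side grip (array([0.5896, 0.1894]), 'ang from -y de
[... 298 characters left out ...]
 np.float64(-3.5), 'len', np.float64(0.1278), 'w', np.float64(0.0304), 'z', np.float64(0.0538))
cradle ((0.5671436190605164, -0.2251100093126297), (0.06743093580007553, 0.07678598165512085), 83.83621978759766)
spool ((0.5670134425163269, -0.2254195660352707), (0.05127185955643654, 0.056388672441244125), 84.87338256835938)
standbase 360 ((0.5581469535827637, 0.16507041454315186), (0.11893768608570099, 0.20159755647182465), 36.88273620605469)
stand top ((0.5892849564552307, 0.18691271543502808), (0.06419859081506729, 0.13314875960350037), 7.277497291564941)
pad 837 ((0.4602634906768799, 0.19866709411144257), 0.06963585317134857) [0.45782212 0.19410287 0.00378867]
padray [0.45770603 0.19387549]
```

```bash
cat > plan.py <<'E'
from h import *
from scipy.spatial.transform import Rotation as Ro
def plan(p,ang,flip=None,pitch=0,quiet=False):
    """p grasp point world, ang: bar axis deg from -y toward +x"""
    s=read_state();R0=Ro.from_rotvec(s['orientation']).as_matrix();a=np.radians(ang);best=None
    for sg in(1,-1):
        x=np.array([np.sin(a),-np.cos(a),0])*sg;z=np.array([0,0,-1.]);R=np.stack([x,np.cross(z,x),z],1)
        rv=Ro.from_matrix(R0.T@R).as_rotvec()
        if best is None or np.linalg.norm(rv)<np.linalg.norm(best[1]): best=(R,rv,sg)
    R,rv,sg=best; tcp=np.array(p)-.167*R[:,2]; sl=R0.T@(tcp-s['tool_pos'])*1000
    if not quiet: print('slide',sl.round(1),'dr',rv.round(3),'deg',np.degrees(np.linalg.norm(rv)).round(1),'sign',sg)
    return sl,rv
def now():
    s=read_state();R=Ro.from_rotvec(s['orientation']).as_matrix();print('t',s['t'],'grasp',(s['tool_pos']+.167*R[:,2]).round(4),'xax',R[:,0].round(3),'ang',np.degrees(np.arctan2(R[0,0],-R[1,0])).round(2),'z',R[:,2].round(4),'F',s['force'].round(2),'open',round(s['opening'],4),'gf',round(s['gripper_force'],1),'q',s['q'].round(2))
E
python3 -c "
from plan import *
now();plan((.591,.189,.2),7.2)"
```

```text
t 0.1 grasp [0.211  0.5612 0.2368] xax [-0.936  0.352  0.   ] ang -110.61 z [-7.0e-04 -1.4e-03 -1.0e+00] F [-0.3  -0.21 -0.65] open 0.0929 gf 0.0 q [ 1.13  0.13  1.49  0.    1.52 -0.09]
slide [-486.7 -214.8   37.1] dr [-2.000e-03  1.000e-03  1.085e+00] deg 62.2 sign -1
```

Call:
{"fn": "servo_tool", "kwargs": {
  "increments": [
    {"slide":[-487,-215,37],"dr":[-0.002,0.001,1.085],"jaw":0},
    {"slide":[-487,-215,37],"dr":[-0.002,0.001,1.085],"jaw":0},
    {"slide":[-487,-215,37],"dr":[-0.002,0.001,1.085],"jaw":0},
    {"slide":[-487,-215,37],"dr":[-0.002,0.001,1.085],"jaw":0},
    {"slide":[-487,-215,37],"dr":[-0.002,0.001,1.085],"jaw":0},
    {"slide":[-487,-215,37],"dr":[-0.002,0.001,1.085],"jaw":0},
    {"slide":[-487,-215,37],"dr":[-0.002,0.001,1.085],"jaw":0},
    {"slide":[-487,-215,37],"dr":[-0.002,0.001,1.085],"jaw":0},
    {"slide":[-487,-215,37],"dr":[-0.002,0.001,1.085],"jaw":0},
    {"slide":[-487,-215,37],"dr":[-0.002,0.001,1.085],"jaw":0},
    {"slide":[-487,-215,37],"dr":[-0.002,0.001,1.085],"jaw":0},
    {"slide":[-487,-215,37],"dr":[-0.002,0.001,1.085],"jaw":0},
    {"slide":[-487,-215,37],"dr":[-0.002,0.001,1.085],"jaw":0},
    {"slide":[-487,-215,37],"dr":[-0.002,0.001,1.085],"jaw":0},
    {"slide":[-487,-215,37],"dr":[-0.002,0.001,1.085],"jaw":0},
    {"slide":[-487,-215,37],"dr":[-0.002,0.001,1.085],"jaw":0}
  ]
}}

```text
t: 1.7
tool_pos: [0.5907, 0.19, 0.368]
orientation: [-2.075, -2.358, -0.004]
force: [-0.5, -0.2, 0.2]
opening: 0.0932
gripper_force: 0.0
```

```bash
python3 -c "
from plan import *
now();plan((.591,.189,.117),7.2)"
```

```text
t 1.7 grasp [0.5909 0.1903 0.201 ] xax [-0.127  0.992  0.002] ang -172.69 z [ 0.0011  0.0021 -1.    ] F [-0.52 -0.21  0.16] open 0.0932 gf 0.0 q [0.23 0.2  1.47 0.   1.46 0.1 ]
slide [-1.2  0.1 84. ] dr [ 0.001 -0.002  0.002] deg 0.2 sign -1
```

Call:
{"fn": "servo_tool", "kwargs": {
  "force": 25,
  "increments": [
    {"slide":[-1,0,30],"dr":[0,0,0],"jaw":0.5},
    {"slide":[-1,0,55],"dr":[0,0,0],"jaw":0.5},
    {"slide":[-1,0,75],"dr":[0,0,0],"jaw":0.5},
    {"slide":[-1,0,84],"dr":[0,0,0],"jaw":0.5},
    {"slide":[-1,0,84],"dr":[0,0,0],"jaw":0.7},
    {"slide":[-1,0,84],"dr":[0,0,0],"jaw":0.75},
    {"slide":[-1,0,84],"dr":[0,0,0],"jaw":0.8},
    {"slide":[-1,0,84],"dr":[0,0,0],"jaw":0.9},
    {"slide":[-1,0,84],"dr":[0,0,0],"jaw":1},
    {"slide":[-1,0,84],"dr":[0,0,0],"jaw":1},
    {"slide":[-1,0,84],"dr":[0,0,0],"jaw":1},
    {"slide":[-1,0,84],"dr":[0,0,0],"jaw":1}
  ]
}}

```text
t: 2.9
tool_pos: [0.5917, 0.1881, 0.2841]
orientation: [-2.077, -2.357, -0.004]
force: [0.2, 1.0, 0.8]
opening: 0.014
gripper_force: 25.0
```

```bash
python3 - <<'E'
from plan import *
from fit import *
now()
im,d=shot('side','side1')
cv2.imwrite('pics/c2.png',cv2.resize(im[100:220,160:320,::-1],(640,480),interpolation=2))
E
```

```text
t 2.9 grasp [0.592  0.1884 0.1171] xax [-0.126  0.992  0.002] ang -172.78 z [ 0.0015  0.0021 -1.    ] F [0.19 1.02 0.76] open 0.014 gf 25.0 q [0.22 0.27 1.56 0.   1.32 0.1 ]
```

View pics/c2.png

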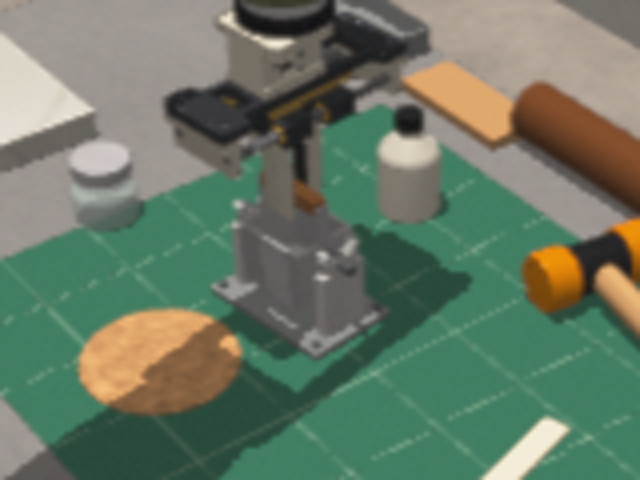

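Call:
{"fn": "servo_tool", "kwargs": {
  "force": 30,
  "increments": [
    {"slide":[0,0,-4],"dr":[0,0,0],"jaw":1},
    {"slide":[0,0,-12],"dr":[0,0,0],"jaw":1},
    {"slide":[0,0,-24],"dr":[0,0,0],"jaw":1},
    {"slide":[0,0,-38],"dr":[0,0,0],"jaw":1},
    {"slide":[0,0,-52],"dr":[0,0,0],"jaw":1},
    {"slide":[0,0,-64],"dr":[0,0,0],"jaw":1},
    {"slide":[0,0,-71],"dr":[0,0,0],"jaw":1},
    {"slide":[0,0,-74],"dr":[0,0,0],"jaw":1},
    {"slide":[1,-5,-75],"dr":[0,0,0],"jaw":1},
    {"slide":[4,-20,-75],"dr":[0,0,0],"jaw":1},
    {"slide":[8,-42,-75],"dr":[0,0,0],"jaw":1},
    {"slide":[12,-65,-75],"dr":[0,0,0],"jaw":1},
    {"slide":[16,-88,-75],"dr":[0,0,0],"jaw":1},
    {"slide":[20,-110,-75],"dr":[0,0,0],"jaw":1},
    {"slide":[22,-125,-75],"dr":[0,0,0],"jaw":1},
    {"slide":[23,-130,-75],"dr":[0,0,0],"jaw":1},
    {"slide":[23,-130,-60],"dr":[0,0,0],"jaw":1},
    {"slide":[23,-130,-35],"dr":[0,0,0],"jaw":1},
    {"slide":[23,-130,-15],"dr":[0,0,0],"jaw":1},
    {"slide":[23,-130,0],"dr":[0,0,0],"jaw":1}
  ]
}}

```text
t: 4.95
tool_pos: [0.4595, 0.1942, 0.2808]
orientation: [-2.076, -2.355, 0.0]
force: [0.5, -0.8, -1.7]
opening: 0.0133
gripper_force: 30.0
```

```bash
python3 - <<'E'
from plan import *
from fit import *
now()
im,d=shot('side','side2')
cv2.imwrite('pics/c3.png',cv2.resize(im[130:250,140:300,::-1],(640,480),interpolation=2))
E
```

```text
t 4.95 grasp [0.4592 0.1944 0.1138] xax [-0.125  0.992  0.001] ang -172.8 z [-0.0015  0.001  -1.    ] F [ 0.48 -0.81 -1.7 ] open 0.0133 gf 30.0 q [ 0.3  -0.05  1.9   0.    1.29  0.17]
```

View pics/c3.png

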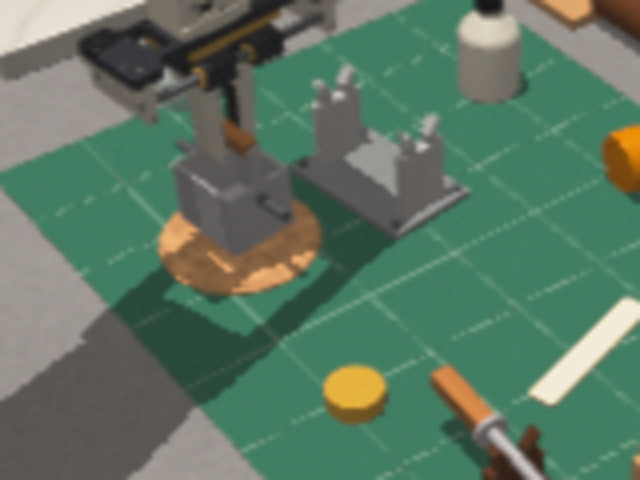

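The bucket is upright at (235,200), just above the pad. I'll creep down, release and rise.

Call:
{"fn": "servo_tool", "kwargs": {
  "increments": [
    {"slide":[0,0,8],"dr":[0,0,0],"jaw":1},
    {"slide":[0,0,14],"dr":[0,0,0],"jaw":1},
    {"slide":[0,0,17],"dr":[0,0,0],"jaw":1},
    {"slide":[0,0,19],"dr":[0,0,0],"jaw":1},
    {"slide":[0,0,20],"dr":[0,0,0],"jaw":1},
    {"slide":[0,0,20.5],"dr":[0,0,0],"jaw":1},
    {"slide":[0,0,20.5],"dr":[0,0,0],"jaw":1}
  ]
}}

```text
t: 5.7
tool_pos: [0.4598, 0.1946, 0.2634]
orientation: [-2.077, -2.357, -0.004]
force: [-0.4, -0.3, -2.6]
opening: 0.0137
gripper_force: 30.0
```

```bash
python3 -c "
from plan import *
now()"
```

```text
t 5.7 grasp [0.4601 0.195  0.0964] xax [-0.126  0.992  0.002] ang -172.78 z [ 0.0014  0.0021 -1.    ] F [-0.36 -0.31 -2.63] open 0.0137 gf 30.0 q [ 0.3  -0.03  1.92  0.    1.25  0.17]
```

Call:
{"fn": "servo_tool", "kwargs": {
  "increments": [
    {"slide":[0,0,1],"dr":[0,0,0],"jaw":1},
    {"slide":[0,0,2],"dr":[0,0,0],"jaw":1},
    {"slide":[0,0,3],"dr":[0,0,0],"jaw":1},
    {"slide":[0,0,3],"dr":[0,0,0],"jaw":1}
  ]
}}

```text
t: 6.1
tool_pos: [0.4599, 0.1946, 0.2606]
orientation: [-2.077, -2.357, -0.004]
force: [0.3, -0.0, 1.7]
opening: 0.014
gripper_force: 30.0
```

Call:
{"fn": "servo_tool", "kwargs": {
  "increments": [
    {"slide":[0,0,0],"dr":[0,0,0],"jaw":0.7},
    {"slide":[0,0,0],"dr":[0,0,0],"jaw":0.5},
    {"slide":[0,0,0],"dr":[0,0,0],"jaw":0.3},
    {"slide":[0,0,-5],"dr":[0,0,0],"jaw":0.3},
    {"slide":[0,0,-25],"dr":[0,0,0],"jaw":0.3},
    {"slide":[0,0,-60],"dr":[0,0,0],"jaw":0.3},
    {"slide":[0,0,-80],"dr":[0,0,0],"jaw":0.3},
    {"slide":[0,0,-80],"dr":[0,0,0],"jaw":0.3}
  ]
}}

```text
t: 6.9
tool_pos: [0.4608, 0.1948, 0.3443]
orientation: [2.075, 2.355, 0.012]
force: [0.3, 0.2, -1.2]
opening: 0.0644
gripper_force: 0.0
```

```bash
python3 -c "
from plan import *
now();plan((.464,-.095,.12),-3.7)"
```

```text
t 6.9 grasp [0.4621 0.1955 0.1773] xax [-0.126  0.992  0.003] ang -172.78 z [ 0.0073  0.0039 -1.    ] F [ 0.28  0.19 -1.23] open 0.0644 gf 0.0 q [ 0.3  -0.11  1.84  0.    1.4   0.17]
slide [-288.1  -33.7   56.2] dr [ 0.007 -0.004  0.191] deg 10.9 sign -1
```

Call:
{"fn": "servo_tool", "kwargs": {
  "increments": [
    {"slide":[-288,-34,5],"dr":[0.004,-0.003,0.191],"jaw":0.3},
    {"slide":[-288,-34,5],"dr":[0.004,-0.003,0.191],"jaw":0.3},
    {"slide":[-288,-34,5],"dr":[0.004,-0.003,0.191],"jaw":0.3},
    {"slide":[-288,-34,5],"dr":[0.004,-0.003,0.191],"jaw":0.3},
    {"slide":[-288,-34,5],"dr":[0.004,-0.003,0.191],"jaw":0.3},
    {"slide":[-288,-34,5],"dr":[0.004,-0.003,0.191],"jaw":0.3},
    {"slide":[-288,-34,30],"dr":[0.004,-0.003,0.191],"jaw":0.3},
    {"slide":[-288,-34,56],"dr":[0.004,-0.003,0.191],"jaw":0.3},
    {"slide":[-288,-34,56],"dr":[0.004,-0.003,0.191],"jaw":0.3},
    {"slide":[-288,-34,56],"dr":[0.004,-0.003,0.191],"jaw":0.3},
    {"slide":[-288,-34,56],"dr":[0.004,-0.003,0.191],"jaw":0.3}
  ]
}}

```text
t: 8.0
tool_pos: [0.4626, -0.0953, 0.2847]
orientation: [2.292, 2.149, -0.004]
force: [0.4, 0.0, -0.3]
opening: 0.0654
gripper_force: 0.0
```

```bash
python3 - <<'E'
from plan import *
from fit import *
now();plan((.464,-.095,.052),-3.7)
D=dict(zip(('top','side'),(shot('top','top3'),shot('side','side3'))))
for n in D:
    im,d=D[n];P=cloud(n,d.astype(float));o=orange(im);X,Y,Z=P[...,0],P[...,1],P[...,2]
    m=o&(X>.42)&(X<.5)&(Y>-.14)&(Y<-.05)&(Z>.045)&(Z<.075)
    if m.sum()>9:print(n,'handle',axis(P[m]))
    m=o&(X>.4)&(X<.52)&(Y>.14)&(Y<.25)&(Z>.08)&(Z<.12)
    if m.sum()>9:print(n,'grip',axis(P[m]))
    Q=P[(X>.39)&(X<.52)&(Y>.1)&(Y<.28)&(Z>.045)&(Z<.075)][:,:2].astype(np.float32);print('bucket',cv2.minAreaRect(Q))
E
```

```text
t 8.0 grasp [ 0.4623 -0.0955  0.1177] xax [ 0.064  0.998 -0.002] ang 176.31 z [-0.0017 -0.0016 -1.    ] F [ 0.45  0.03 -0.29] open 0.0654 gf 0.0 q [-0.31 -0.13  1.97 -0.    1.3  -0.25]
slide [ 0.5  1.5 65.7] dr [-0.002  0.002  0.   ] deg 0.1 sign -1
top grip (array([0.4613, 0.196 ]), 'ang from -y deg', np.float64(6.91), 'len', np.float64(0.0611), 'w', np.float64(0.0123), 'z', np.float64(0.0978))
bucket ((0.4609212875366211, 0.19570249319076538), (0.06131935864686966, 0.131525456905365), 8.982266426086426)
side handle (array([ 0.463, -0.095]), 'ang from -y deg', np.float64(-5.71), 'len', np.float64(0.0543), 'w', np.float64(0.0173), 'z', np.float64(0.0577))
side grip (array([0.4582, 0.1935]), 'ang from -y deg', np.float64(7.65), 'len', np.float64(0.0582), 'w', np.float64(0.0169), 'z', np.float64(0.0971))
bucket ((0.4582074284553528, 0.1956121027469635), (0.0610397607088089, 0.13346922397613525), 7.793749809265137)
```

Call:
{"fn": "servo_tool", "kwargs": {
  "force": 55,
  "increments": [
    {"slide":[0.5,1.5,30],"dr":[-0.002,0.002,0],"jaw":0.3},
    {"slide":[0.5,1.5,55],"dr":[-0.002,0.002,0],"jaw":0.4},
    {"slide":[0.5,1.5,66],"dr":[-0.002,0.002,0],"jaw":0.5},
    {"slide":[0.5,1.5,67.5],"dr":[-0.002,0.002,0],"jaw":0.6},
    {"slide":[0.5,1.5,67.5],"dr":[-0.002,0.002,0],"jaw":0.72},
    {"slide":[0.5,1.5,67.5],"dr":[-0.002,0.002,0],"jaw":0.76},
    {"slide":[0.5,1.5,67.5],"dr":[-0.002,0.002,0],"jaw":0.8},
    {"slide":[0.5,1.5,67.5],"dr":[-0.002,0.002,0],"jaw":0.9},
    {"slide":[0.5,1.5,67.5],"dr":[-0.002,0.002,0],"jaw":1},
    {"slide":[0.5,1.5,67.5],"dr":[-0.002,0.002,0],"jaw":1},
    {"slide":[0.5,1.5,67.5],"dr":[-0.002,0.002,0],"jaw":1}
  ]
}}

```text
t: 9.2
tool_pos: [0.4638, -0.0952, 0.2165]
orientation: [-2.292, -2.148, -0.0]
force: [-0.3, -0.7, 3.2]
opening: 0.0155
gripper_force: 55.0
```

```bash
python3 -c "
from plan import *
now()"
```

```text
t 9.2 grasp [ 0.4638 -0.0952  0.0495] xax [0.065 0.998 0.   ] ang 176.28 z [ 0.e+00  3.e-04 -1.e+00] F [-0.29 -0.69  3.2 ] open 0.0155 gf 55.0 q [-0.31 -0.03  2.02  0.    1.16 -0.25]
```

Call:
{"fn": "servo_tool", "kwargs": {
  "increments": [
    {"slide":[0,0,-5],"dr":[0,0,0],"jaw":1},
    {"slide":[0,0,-15],"dr":[0,0,0],"jaw":1},
    {"slide":[0,0,-30],"dr":[0,0,0],"jaw":1},
    {"slide":[0,0,-48],"dr":[0,0,0],"jaw":1},
    {"slide":[0,0,-60],"dr":[0,0,0],"jaw":1},
    {"slide":[0,0,-65],"dr":[0,0,0],"jaw":1},
    {"slide":[0,0,-65],"dr":[0,0,0],"jaw":1}
  ]
}}

```text
t: 9.9
tool_pos: [0.4638, -0.0952, 0.2819]
orientation: [2.292, 2.148, 0.001]
force: [0.4, -0.1, -1.1]
opening: 0.0156
gripper_force: 55.0
```

```bash
python3 -c "
from plan import *
now();plan((.5897,-.001,.115),-5.4)"
```

```text
t 9.9 grasp [ 0.4639 -0.0952  0.1149] xax [0.065 0.998 0.   ] ang 176.28 z [ 5.e-04  3.e-04 -1.e+00] F [ 0.39 -0.05 -1.11] open 0.0156 gf 55.0 q [-0.31 -0.12  1.97  0.    1.29 -0.25]
slide [102.2 119.5  -0. ] dr [ 0.    -0.     0.029] deg 1.7 sign -1
```

Call:
{"fn": "servo_tool", "kwargs": {
  "increments": [
    {"slide":[10,12,0],"dr":[0,0,0.005],"jaw":1},
    {"slide":[30,35,0],"dr":[0,0,0.01],"jaw":1},
    {"slide":[53,62,0],"dr":[0,0,0.02],"jaw":1},
    {"slide":[76,89,0],"dr":[0,0,0.029],"jaw":1},
    {"slide":[94,110,0],"dr":[0,0,0.029],"jaw":1},
    {"slide":[102,119.5,0],"dr":[0,0,0.029],"jaw":1},
    {"slide":[102,119.5,0],"dr":[0,0,0.029],"jaw":1},
    {"slide":[102,119.5,0],"dr":[0,0,0.029],"jaw":1}
  ]
}}

```text
t: 10.7
tool_pos: [0.5886, -0.0016, 0.2801]
orientation: [-2.322, -2.113, 0.003]
force: [0.4, 0.5, -1.3]
opening: 0.0156
gripper_force: 55.0
```

```bash
cat > rod.py <<'E'
from plan import *
from fit import *
def rodfit(tag,zlo,zhi):
    """grey rod points along tool axis: fit line from depth, both views"""
    s=read_state();R=Ro.from_rotvec(s['orientation']).as_matrix();g=s['tool_pos']+.167*R[:,2];d=-R[:,0];l=R[:,1];up=-R[:,2]
    for n in('top','side'):
        im,dp=shot(n,tag+n);P=cloud(n,dp.astype(float))-g;a,b,c=P@d,P@l,P@up
        m=(a>.045)&(a<.2)&(abs(b)<.02)&(c>zlo)&(c<zhi)
        if m.sum()<10: print(n,m.sum());continue
        # top of rod: highest points in bins
        rows=[]
        for x0 in np.arange(.045,.2,.01):
            k=m&(a>=x0)&(a<x0+.01)
            if k.sum()>3: rows.append([x0+.005,np.median(b[k]),np.percentile(c[k],80),k.sum()])
        rows=np.array(rows);print(n,'a max',a[m].max().round(4));print((rows*1000).round(1)[:,:3].tolist())
        print(' lat',np.polyfit(rows[:,0],rows[:,1],1).round(4),'z',np.polyfit(rows[:,0],rows[:,2],1).round(4))
E
python3 - <<'E'
from rod import *
now();rodfit('r1',-.03,.03)
E
```

```text
t 10.7 grasp [ 0.5882 -0.0015  0.1131] xax [0.094 0.996 0.   ] ang 174.62 z [-2.9e-03  4.0e-04 -1.0e+00] F [ 0.43  0.48 -1.32] open 0.0156 gf 55.0 q [-0.09  0.19  1.65  0.    1.3   0.  ]
top a max 0.1996
[[70.0, -0.9, 4.4], [80.0, -0.3, 4.5], [90.0, 0.4, 5.0], [100.0, -1.1, 4.6], [110.0, 0.1, 4.7], [120.0, -0.6, 6.1], [130.0, 0.2, 2.7], [140.0, 0.4, 4.7], [150.0, -0.4, 5.8], [160.0, 0.3, 3.2], [170.0, -0.1, 4.5]]
 lat [ 0.0069 -0.001 ] z [-0.0036  0.005 ]
side a max 0.1999
[[50.0, -2.8, 4.1], [60.0, -4.7, 3.3], [70.0, -4.7, 4.9], [80.0, -4.6, 4.2], [90.0, -4.3, 5.5], [100.0, -3.9, 4.6], [110.0, -3.3, 4.1], [120.0, -3.3, 4.1], [130.0, -3.5, 3.9], [140.0, -1.8, 4.2], [150.0, -4.7, 4.1], [160.0, -4.0, 4.6], [170.0, -4.0, 3.0]]
 lat [ 0.0037 -0.0042] z [-0.0036  0.0046]
```

```bash
python3 -c "
from plan import *
now();plan((.5897,-.001,.060),-5.4)
plan((.5784,-.1205,.060),-5.4)"
```

```text
t 10.8 grasp [ 0.5882 -0.0019  0.1136] xax [0.095 0.996 0.   ] ang 174.57 z [-2.e-03  5.e-04 -1.e+00] F [ 0.91 -0.01 -1.33] open 0.0158 gf 55.0 q [-0.09  0.19  1.65  0.    1.3   0.  ]
slide [ 1.   1.2 53.6] dr [-0.002 -0.    -0.001] deg 0.1 sign -1
slide [-119.     1.2   53.6] dr [-0.002 -0.    -0.001] deg 0.1 sign -1
```

Call:
{"fn": "servo_tool", "kwargs": {
  "increments": [
    {"slide":[1,1.2,15],"dr":[-0.002,0,-0.001],"jaw":1},
    {"slide":[1,1.2,35],"dr":[-0.002,0,-0.001],"jaw":1},
    {"slide":[1,1.2,50],"dr":[-0.002,0,-0.001],"jaw":1},
    {"slide":[1,1.2,53.5],"dr":[-0.002,0,-0.001],"jaw":1},
    {"slide":[1,1.2,53.5],"dr":[-0.002,0,-0.001],"jaw":1},
    {"slide":[1,1.2,53.5],"dr":[-0.002,0,-0.001],"jaw":1}
  ]
}}

```text
t: 11.4
tool_pos: [0.5909, -0.0003, 0.2281]
orientation: [2.322, 2.115, 0.003]
force: [-0.3, -1.2, -0.4]
opening: 0.0155
gripper_force: 55.0
```

```bash
python3 - <<'E'
from rod import *
now();rodfit('r2',-.03,.03);plan((.5784,-.1205,.060),-5.4)
s=read_state();R=Ro.from_rotvec(s['orientation']).as_matrix();g=s['tool_pos']+.167*R[:,2]
for n in('top','side'):
    D=np.load('r2'+n+'.npz');P=cloud(n,D['d'].astype(float))-g;a,b,c=P@-R[:,0],P@R[:,1],-P@R[:,2]
    k=(a>.19)&(a<.27)&(abs(b)<.04)&(c>.015)&(c<.05)
    print(n,'spool a',np.percentile(a[k],[1,99]).round(4),'b',np.percentile(b[k],[1,50,99]).round(4),'top z',np.percentile(c[k],99).round(4))
    k=(a>.19)&(a<.25)&(abs(b)<.02)&(c>.0)&(c<.05)
    # fit circle to thread body/flange profile (b,c)
    A=np.c_[b[k],c[k],np.ones(k.sum())];x=np.linalg.lstsq(A,-(b[k]**2+c[k]**2),rcond=None)[0];print(' circ',-x[:2]/2,np.sqrt((x[0]**2+x[1]**2)/4-x[2]))
im=np.vstack([np.hstack([cv2.resize(np.load('r2top.npz')['im'][150:210,250:350],(800,480))])])
cv2.imwrite('pics/c4.png',im[:,:,::-1])
E
```

```text
t 11.4 grasp [ 5.913e-01 -3.000e-04  6.110e-02] xax [0.093 0.996 0.001] ang 174.66 z [ 1.9e-03  4.0e-04 -1.0e+00] F [-0.3  -1.22 -0.35] open 0.0155 gf 55.0 q [-0.09  0.26  1.68  0.    1.2   0.01]
top a max 0.1979
[[70.0, -0.1, 3.1], [80.0, -0.2, 5.5], [90.0, 0.4, 4.4], [100.0, 0.1, 5.1], [110.0, -0.8, 5.3], [120.0, -0.2, 5.6], [130.0, 1.1, 4.4], [140.0, -0.2, 3.6], [150.0, -0.5, 4.8], [160.0, -0.2, 5.5], [170.0, 0.5, 2.8], [200.0, -3.6, -28.0]]
 lat [-0.0143  0.0015] z [-0.144   0.0201]
side a max 0.1986
[[50.0, -3.4, 2.9], [60.0, -3.0, 5.9], [70.0, -4.2, 4.6], [80.0, -3.8, 4.0], [90.0, -3.6, 4.6], [100.0, -2.7, 3.7], [110.0, -3.4, 5.3], [120.0, -3.4, 4.4], [130.0, -2.9, 5.0], [140.0, -3.5, 5.2], [150.0, -2.9, 4.6], [160.0, -1.2, 5.1], [170.0, -2.2, 3.6]]
 lat [ 0.0129 -0.0045] z [0.0029 0.0042]
slide [-120.9   -1.6    1.5] dr [ 0.003 -0.001  0.001] deg 0.2 sign -1
top spool a [0.2012 0.2513] b [-0.023  -0.0015  0.0213] top z 0.0292
 circ [-0.0008681   0.01046506] 0.014703348380901067
side spool a [0.2013 0.2518] b [-0.0252 -0.006   0.0157] top z 0.0273
 circ [-0.00172702  0.01119989] 0.013682425041052364
```

View pics/c4.png

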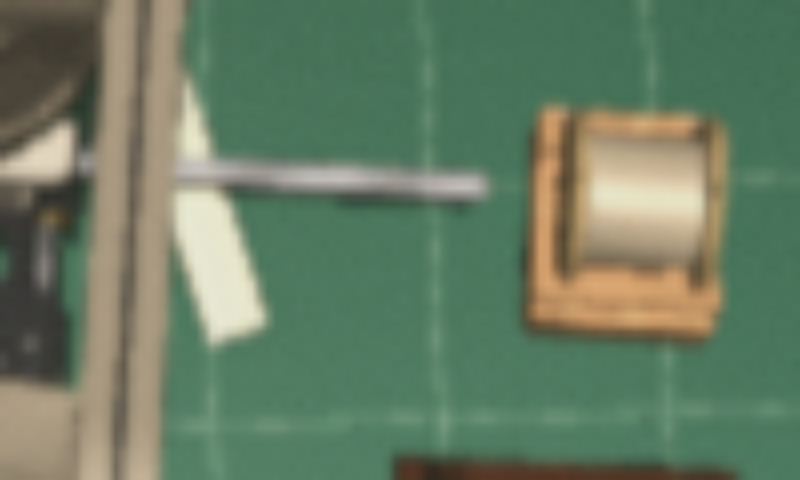

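The rod points at the spool's axis: tip at (485,187), spool centre at about (645,200). It needs about 1.5 mm of lateral and 1.3 mm of downward correction, then I insert.

Call:
{"fn": "servo_tool", "kwargs": {
  "increments": [
    {"slide":[-1,-1.6,1.3],"dr":[0.003,0,0.001],"jaw":1},
    {"slide":[-8,-1.6,1.3],"dr":[0.003,0,0.001],"jaw":1},
    {"slide":[-16,-1.6,1.3],"dr":[0.003,0,0.001],"jaw":1},
    {"slide":[-22,-1.6,1.3],"dr":[0.003,0,0.001],"jaw":1},
    {"slide":[-28,-1.6,1.3],"dr":[0.003,0,0.001],"jaw":1},
    {"slide":[-34,-1.6,1.3],"dr":[0.003,0,0.001],"jaw":1},
    {"slide":[-40,-1.6,1.3],"dr":[0.003,0,0.001],"jaw":1},
    {"slide":[-45,-1.6,1.3],"dr":[0.003,0,0.001],"jaw":1}
  ]
}}

```text
t: 12.3
tool_pos: [0.5848, -0.0455, 0.2262]
orientation: [-2.322, -2.113, 0.001]
force: [0.4, 0.5, -0.4]
opening: 0.0153
gripper_force: 55.0
```

```bash
python3 -c "
from plan import *
now();plan((.5784,-.1205,.060),-5.4)"
```

```text
t 12.3 grasp [ 0.5845 -0.0454  0.0592] xax [0.094 0.996 0.001] ang 174.6 z [-1.9e-03  8.0e-04 -1.0e+00] F [ 0.44  0.49 -0.39] open 0.0153 gf 55.0 q [-0.17  0.25  1.69  0.    1.2  -0.07]
slide [-75.3   0.7  -0.9] dr [-0.002 -0.001  0.   ] deg 0.1 sign -1
```

Call:
{"fn": "servo_tool", "kwargs": {
  "increments": [
    {"slide":[-6,0.5,-0.5],"dr":[0,0,0],"jaw":1},
    {"slide":[-14,0.5,-0.5],"dr":[0,0,0],"jaw":1},
    {"slide":[-22,0.5,-0.5],"dr":[0,0,0],"jaw":1},
    {"slide":[-30,0.5,-0.5],"dr":[0,0,0],"jaw":1},
    {"slide":[-38,0.5,-0.5],"dr":[0,0,0],"jaw":1},
    {"slide":[-46,0.5,-0.5],"dr":[0,0,0],"jaw":1},
    {"slide":[-54,0.5,-0.5],"dr":[0,0,0],"jaw":1},
    {"slide":[-62,0.5,-0.5],"dr":[0,0,0],"jaw":1},
    {"slide":[-70,0.5,-0.5],"dr":[0,0,0],"jaw":1},
    {"slide":[-75,0.5,-0.5],"dr":[0,0,0],"jaw":1},
    {"slide":[-75,0.5,-0.5],"dr":[0,0,0],"jaw":1}
  ]
}}

```text
t: 13.4
tool_pos: [0.5783, -0.1203, 0.2267]
orientation: [-2.323, -2.113, 0.001]
force: [0.1, 0.8, -0.3]
opening: 0.0153
gripper_force: 55.0
```

```bash
python3 - <<'E'
from plan import *
now()
im,d=shot('side','side5');im2,d=shot('top','top5')
cv2.imwrite('pics/c5.png',np.hstack([cv2.resize(im[200:290,250:350,::-1],(400,360),interpolation=2),cv2.resize(im2[140:230,270:370,::-1],(400,360),interpolation=2)]))
E
```

```text
t 13.4 grasp [ 0.578  -0.1202  0.0597] xax [0.095 0.996 0.   ] ang 174.57 z [-1.8e-03  7.0e-04 -1.0e+00] F [ 0.14  0.76 -0.32] open 0.0153 gf 55.0 q [-0.29  0.26  1.68  0.    1.2  -0.2 ]
```

View pics/c5.png

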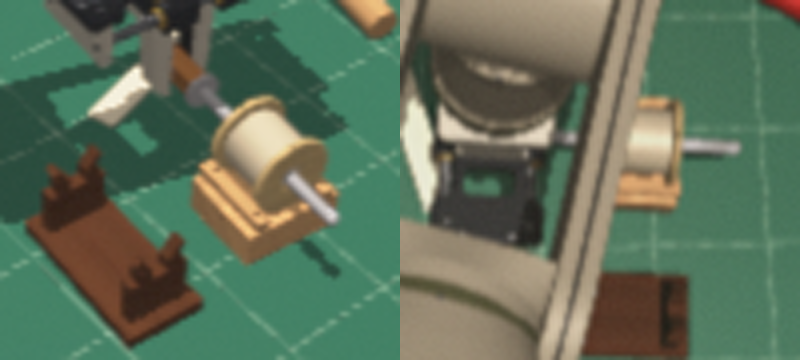

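The rod is through the bore and the tip emerges at (330,215) on the side view. Next I lift gently, and refit the now empty stand from the earlier images.

Call:
{"fn": "servo_tool", "kwargs": {
  "force": 60,
  "increments": [
    {"slide":[0,0,-2],"dr":[0,0,0],"jaw":1},
    {"slide":[0,0,-4],"dr":[0,0,0],"jaw":1},
    {"slide":[0,0,-6],"dr":[0,0,0],"jaw":1},
    {"slide":[0,0,-9],"dr":[0,0,0],"jaw":1},
    {"slide":[0,0,-14],"dr":[0,0,0],"jaw":1},
    {"slide":[0,0,-22],"dr":[0,0,0],"jaw":1},
    {"slide":[0,0,-32],"dr":[0,0,0],"jaw":1},
    {"slide":[0,0,-44],"dr":[0,0,0],"jaw":1},
    {"slide":[0,0,-56],"dr":[0,0,0],"jaw":1},
    {"slide":[0,0,-68],"dr":[0,0,0],"jaw":1},
    {"slide":[0,0,-80],"dr":[0,0,0],"jaw":1},
    {"slide":[0,0,-87],"dr":[0,0,0],"jaw":1},
    {"slide":[0,0,-90],"dr":[0,0,0],"jaw":1},
    {"slide":[0,0,-90],"dr":[0,0,0],"jaw":1}
  ]
}}

```text
t: 14.9
tool_pos: [0.5786, -0.1197, 0.3171]
orientation: [-2.322, -2.114, 0.001]
force: [-0.1, 0.3, -2.9]
opening: 0.0157
gripper_force: 60.0
```

```bash
python3 - <<'E'
from rod import *
now();rodfit('r6',-.03,.03)
s=read_state();R=Ro.from_rotvec(s['orientation']).as_matrix();g=s['tool_pos']+.167*R[:,2]
for n in('top','side'):
    D=np.load('r6'+n+'.npz');P=cloud(n,D['d'].astype(float))-g;a,b,c=P@-R[:,0],P@R[:,1],-P@R[:,2]
    k=(a>.05)&(a<.2)&(abs(b)<.04)&(c>.008)&(c<.05)
    print(n,'spool a',np.percentile(a[k],[1,99]).round(4),'top z',np.percentile(c[k],99).round(4))
    D=np.load(n+'3.npz');P=cloud(n,D['d'].astype(float));X,Y,Z=P[...,0],P[...,1],P[...,2]
    m=(X>.53)&(X<.65)&(Y>.11)&(Y<.27)&(Z>.05)&(Z<.1);Q=P[m]
    print(n,'stand',m.sum(),cv2.minAreaRect(Q[:,:2].astype(np.float32)),np.percentile(Q[:,2],98))
    for sgn in(1,-1):
        k=(Q[:,1]-.189)*sgn>0;r=cv2.minAreaRect(Q[k][:,:2].astype(np.float32));print('  upright',sgn,np.round(r[0],4),np.round(r[1],4),round(r[2],1))
E
```

```text
t 14.9 grasp [ 0.5784 -0.1196  0.1501] xax [0.094 0.996 0.   ] ang 174.61 z [-1.3e-03  6.0e-04 -1.0e+00] F [-0.13  0.28 -2.86] open 0.0157 gf 60.0 q [-0.29  0.16  1.61  0.    1.37 -0.2 ]
top a max 0.1746
[[50.0, -1.1, 5.5], [60.0, -0.9, 3.7], [100.0, -8.5, 17.4], [110.0, -2.8, 17.6], [120.0, -3.1, 16.4], [130.0, -2.1, 22.5], [140.0, 0.9, 5.3], [150.0, 0.3, 2.8], [160.0, -0.0, 4.0], [170.0, 0.7, 3.6]]
 lat [ 0.0241 -0.0045] z [-0.0191  0.0121]
side a max 0.1745
[[50.0, -3.8, 3.0], [60.0, -3.4, 4.0], [80.0, -6.3, 21.7], [90.0, -5.6, 19.1], [100.0, -7.7, 16.3], [110.0, -8.9, 15.9], [120.0, -6.9, 15.6], [130.0, -3.4, 16.4], [140.0, -4.3, 3.2], [150.0, -2.7, 2.0], [160.0, -3.5, 2.9], [170.0, -2.5, 2.5]]
 lat [ 0.017  -0.0069] z [-0.0626  0.0173]
top spool a [0.0972 0.1319] top z 0.0271
top stand 167 ((0.5920549035072327, 0.18883948028087616), (0.043438490480184555, 0.11041954904794693), 7.352660179138184) 0.0887412029465302
  upright 1 [0.5858 0.2378] [0.0435 0.0111] 6.5
  upright -1 [0.5988 0.1394] [0.0428 0.0106] 6.8
side spool a [0.0813 0.1324] top z 0.0246
side stand 102 ((0.5835741758346558, 0.23882921040058136), (0.04548153653740883, 0.014138052240014076), 8.525564193725586) 0.08562826048909385
  upright 1 [0.5836 0.2388] [0.0455 0.0141] 8.5
  upright -1 [0. 0.] [0. 0.] 0.0
```

```bash
python3 - <<'E'
from plan import *
plan((.578,.2926,.150),7.3)
D=np.load('top3.npz');P=cloud('top',D['d'].astype(float));X,Y,Z=P[...,0],P[...,1],P[...,2]
m=(X>.62)&(X<.8)&(Y>.15)&(Y<.32)&(Z>.03)&(Z<.13);print('glue',P[m].min(0),P[m].max(0))
E
```

```text
slide [410.4 -39.   -0.6] dr [-0.003 -0.001 -0.221] deg 12.7 sign -1
glue [0.72287326 0.21637254 0.03023898] [0.77673747 0.2711697  0.10716408]
```

Call:
{"fn": "servo_tool", "kwargs": {
  "increments": [
    {"slide":[4,0,0],"dr":[0,0,-0.002],"jaw":1},
    {"slide":[14,-1,0],"dr":[0,0,-0.008],"jaw":1},
    {"slide":[30,-3,0],"dr":[0,0,-0.016],"jaw":1},
    {"slide":[52,-5,0],"dr":[0,0,-0.028],"jaw":1},
    {"slide":[78,-7.5,0],"dr":[0,0,-0.042],"jaw":1},
    {"slide":[106,-10,0],"dr":[0,0,-0.057],"jaw":1},
    {"slide":[134,-13,0],"dr":[0,0,-0.072],"jaw":1},
    {"slide":[162,-15.5,0],"dr":[0,0,-0.087],"jaw":1},
    {"slide":[190,-18,0],"dr":[0,0,-0.102],"jaw":1},
    {"slide":[218,-21,0],"dr":[0,0,-0.117],"jaw":1},
    {"slide":[246,-23.5,0],"dr":[0,0,-0.132],"jaw":1},
    {"slide":[274,-26,0],"dr":[0,0,-0.147],"jaw":1},
    {"slide":[302,-29,0],"dr":[0,0,-0.162],"jaw":1},
    {"slide":[330,-31.5,0],"dr":[0,0,-0.178],"jaw":1},
    {"slide":[356,-34,0],"dr":[0,0,-0.193],"jaw":1},
    {"slide":[378,-36,0],"dr":[0,0,-0.205],"jaw":1},
    {"slide":[394,-37.5,0],"dr":[0,0,-0.214],"jaw":1},
    {"slide":[405,-38.5,0],"dr":[0,0,-0.219],"jaw":1},
    {"slide":[410,-39,0],"dr":[0,0,-0.221],"jaw":1},
    {"slide":[410,-39,0],"dr":[0,0,-0.221],"jaw":1}
  ]
}}

```text
t: 17.0
tool_pos: [0.578, 0.2925, 0.3168]
orientation: [-2.074, -2.357, 0.001]
force: [-0.8, -0.6, -1.6]
opening: 0.0156
gripper_force: 60.0
```

```bash
cat > chk.py <<'E'
from rod import *
import sys
tag=sys.argv[1];now();rodfit(tag,-.012,.03)
s=read_state();R=Ro.from_rotvec(s['orientation']).as_matrix();g=s['tool_pos']+.167*R[:,2]
for n in('top','side'):
    D=np.load(tag+n+'.npz');W=cloud(n,D['d'].astype(float));P=W-g;a,b,c=P@-R[:,0],P@R[:,1],-P@R[:,2]
    k=(a>.05)&(a<.2)&(abs(b)<.04)&(c>.008)&(c<.05)
    print(n,'spool a',np.percentile(a[k],[1,99]).round(4),'top z',np.percentile(c[k],99).round(4))
    k=(a>.03)&(a<.18)&(abs(b)<.04)&(W[...,2]>.068)&(W[...,2]<.092)&(abs(b)>.008)
    for lo,hi in((.03,.08),(.13,.18)):
        q=k&(a>lo)&(a<hi)
        if q.sum()>5:print('  upright',q.sum(),'a',np.percentile(a[q],[2,98]).round(4),'b',np.percentile(b[q],[2,98]).round(4))
plan((.578,.2926,.1),7.3)
E
python3 chk.py r7
```

```text
t 17.0 grasp [0.5777 0.2926 0.1498] xax [-0.127  0.992  0.001] ang -172.7 z [-2.e-03  6.e-04 -1.e+00] F [-0.82 -0.59 -1.6 ] open 0.0156 gf 60.0 q [0.39 0.31 1.44 0.   1.39 0.26]
top a max 0.1754
[[50.0, -0.8, 4.5], [60.0, -0.8, 3.3], [70.0, -0.5, 3.9], [80.0, -2.0, 23.1], [90.0, -2.7, 19.0], [100.0, -4.4, 17.0], [110.0, -2.4, 17.4], [120.0, -3.8, 17.2], [130.0, -0.4, 22.0], [140.0, -1.0, 3.3], [150.0, -0.6, 3.1], [160.0, -0.6, 3.7], [170.0, 0.1, 5.4]]
 lat [ 0.0082 -0.0024] z [-0.0268  0.0139]
side a max 0.1752
[[50.0, -4.5, 3.4], [60.0, -2.5, 1.8], [80.0, -1.0, 22.2], [90.0, -8.4, 19.1], [100.0, -7.4, 16.6], [110.0, -9.2, 16.7], [120.0, -13.2, 17.6], [130.0, -1.3, 18.3], [140.0, -4.0, 2.9], [150.0, -1.8, 1.6], [160.0, -4.2, 2.4], [170.0, -3.5, 2.9]]
 lat [ 0.0061 -0.0058] z [-0.0569  0.0169]
top spool a [0.0818 0.131 ] top z 0.026
  upright 31 a [0.0488 0.059 ] b [-0.0167  0.0148]
  upright 27 a [0.1492 0.1589] b [-0.015   0.0143]
side spool a [0.081  0.1318] top z 0.0252
  upright 33 a [0.045  0.0593] b [-0.0187  0.017 ]
  upright 35 a [0.1462 0.1583] b [-0.0172  0.0181]
slide [ 1.  -0.1 49.9] dr [-0.002 -0.001 -0.001] deg 0.1 sign -1
```

Call:
{"fn": "servo_tool", "kwargs": {
  "increments": [
    {"slide":[0,0,8],"dr":[0,0,0],"jaw":1},
    {"slide":[0,0,22],"dr":[0,0,0],"jaw":1},
    {"slide":[0,0,38],"dr":[0,0,0],"jaw":1},
    {"slide":[0,0,52],"dr":[0,0,0],"jaw":1},
    {"slide":[0,0,60],"dr":[0,0,0],"jaw":1},
    {"slide":[0,0,66],"dr":[0,0,0],"jaw":1},
    {"slide":[0,0,70],"dr":[0,0,0],"jaw":1},
    {"slide":[0,0,73],"dr":[0,0,0],"jaw":1},
    {"slide":[0,0,75.5],"dr":[0,0,0],"jaw":1},
    {"slide":[0,0,77],"dr":[0,0,0],"jaw":1},
    {"slide":[0,0,77],"dr":[0,0,0],"jaw":1},
    {"slide":[0,0,77],"dr":[0,0,0],"jaw":1}
  ]
}}

```text
t: 18.3
tool_pos: [0.5781, 0.2923, 0.2403]
orientation: [-2.075, -2.357, 0.0]
force: [0.1, 0.0, -2.7]
opening: 0.0155
gripper_force: 60.0
```

```bash
python3 -c "
from plan import *
now()"
```

```text
t 18.3 grasp [0.5779 0.2925 0.0733] xax [-0.127  0.992  0.001] ang -172.72 z [-0.0014  0.001  -1.    ] F [ 0.12  0.04 -2.68] open 0.0155 gf 60.0 q [0.39 0.38 1.5  0.   1.26 0.26]
```

Call:
{"fn": "servo_tool", "kwargs": {
  "increments": [
    {"slide":[0,0,1],"dr":[0,0,0],"jaw":1},
    {"slide":[0,0,2],"dr":[0,0,0],"jaw":1},
    {"slide":[0,0,2.5],"dr":[0,0,0],"jaw":1},
    {"slide":[0,0,3],"dr":[0,0,0],"jaw":1},
    {"slide":[0,0,3],"dr":[0,0,0],"jaw":1}
  ]
}}

```text
t: 18.8
tool_pos: [0.5781, 0.2923, 0.2372]
orientation: [-2.075, -2.357, 0.001]
force: [0.0, 0.5, -0.0]
opening: 0.0157
gripper_force: 60.0
```

```bash
python3 chk.py r8
```

```text
t 18.8 grasp [0.5779 0.2924 0.0702] xax [-0.127  0.992  0.001] ang -172.72 z [-1.5e-03  9.0e-04 -1.0e+00] F [ 0.03  0.54 -0.01] open 0.0157 gf 60.0 q [0.39 0.39 1.5  0.   1.25 0.26]
top a max 0.1737
[[50.0, -1.3, 13.8], [60.0, -0.6, 11.7], [70.0, -1.0, 6.2], [80.0, -2.1, 25.7], [90.0, -3.3, 19.2], [100.0, -3.1, 17.8], [110.0, -3.8, 17.5], [120.0, -2.8, 18.3], [130.0, -2.5, 23.1], [140.0, -0.2, 6.7], [150.0, -1.3, 12.2], [160.0, -0.0, 14.0], [170.0, -0.4, 5.9]]
 lat [ 0.008  -0.0026] z [-0.0331  0.0184]
side a max 0.1734
[[50.0, 4.9, 11.9], [60.0, -11.6, 11.0], [80.0, -1.9, 21.9], [90.0, -7.8, 19.7], [100.0, -10.0, 17.9], [110.0, -7.0, 17.6], [120.0, -10.1, 17.5], [130.0, -1.2, 19.5], [140.0, -2.6, 5.4], [150.0, 5.4, 13.0], [160.0, -5.1, 7.9], [170.0, -2.5, 1.9]]
 lat [ 0.0225 -0.0067] z [-0.0782  0.0226]
top spool a [0.0512 0.1588] top z 0.029
  upright 47 a [0.0325 0.0595] b [-0.0165  0.0187]
  upright 61 a [0.1302 0.1592] b [-0.0265  0.0227]
side spool a [0.052 0.159] top z 0.0253
  upright 45 a [0.0315 0.0799] b [-0.0238  0.0163]
  upright 64 a [0.1301 0.1591] b [-0.0254  0.021 ]
slide [  0.4  -0.1 -29.8] dr [-0.001 -0.001 -0.   ] deg 0.1 sign -1
```

Call:
{"fn": "servo_tool", "kwargs": {
  "force": 30,
  "increments": [
    {"slide":[0,0,0.6],"dr":[0,0,0],"jaw":1},
    {"slide":[0,0,1],"dr":[0,0,0],"jaw":1},
    {"slide":[0,0,1],"dr":[0,0,0],"jaw":1}
  ]
}}

```text
t: 19.2
tool_pos: [0.5782, 0.2923, 0.2366]
orientation: [-2.075, -2.357, 0.0]
force: [-1.6, -0.8, 5.0]
opening: 0.0157
gripper_force: 30.0
```

Call:
{"fn": "servo_tool", "kwargs": {
  "force": 5,
  "increments": [
    {"slide":[0,0,0.5],"dr":[0,0,0],"jaw":1},
    {"slide":[0,0,0.5],"dr":[0,0,0],"jaw":0.8},
    {"slide":[0,0,0.5],"dr":[0,0,0],"jaw":0.75},
    {"slide":[0,0,0.5],"dr":[0,0,0],"jaw":0.6},
    {"slide":[0,0,0.5],"dr":[0,0,0],"jaw":0.5},
    {"slide":[0,0,0],"dr":[0,0,0],"jaw":0.5},
    {"slide":[0,0,-15],"dr":[0,0,0],"jaw":0.5},
    {"slide":[0,0,-40],"dr":[0,0,0],"jaw":0.5},
    {"slide":[0,0,-80],"dr":[0,0,0],"jaw":0.5},
    {"slide":[0,0,-110],"dr":[0,0,0],"jaw":0.5},
    {"slide":[0,0,-110],"dr":[0,0,0],"jaw":0.5}
  ]
}}

```text
t: 20.3
tool_pos: [0.5798, 0.2929, 0.3541]
orientation: [2.074, 2.356, 0.015]
force: [1.0, 0.2, 0.6]
opening: 0.0466
gripper_force: 0.0
```

```bash
python3 - <<'E'
from plan import *
now()
im,d=shot('side','side9');im2,d2=shot('top','top9')
cv2.imwrite('pics/c9.png',np.hstack([cv2.resize(im[110:230,160:290,::-1],(400,370),interpolation=2),cv2.resize(im2[130:250,100:230,::-1],(400,370),interpolation=2)]))
P=cloud('side',d.astype(float));X,Y,Z=P[...,0],P[...,1],P[...,2]
dv=np.array([.127,-.992]);a=((X-.5913)*dv[0]+(Y-.1885)*dv[1]);b=(X-.5913)*.992+(Y-.1885)*.127
k=(abs(b)<.03)&(abs(a)<.045)&(Z>.09)&(Z<.12);print('spool a',np.percentile(a[k],[2,98]),'topz',np.percentile(Z[k],98))
for lo,hi in((-.15,-.09),(-.09,-.07),(.056,.08)):
    k=(abs(b)<.012)&(a>lo)&(a<hi)&(Z>.05)&(Z<.11)
    if k.sum():print(lo,k.sum(),np.percentile(a[k],[2,98]),'z',np.percentile(Z[k],90))
E
```

```text
t 20.3 grasp [0.5812 0.2937 0.1871] xax [-0.127  0.992  0.004] ang -172.72 z [ 0.0084  0.005  -1.    ] F [0.96 0.2  0.58] open 0.0466 gf 0.0 q [0.39 0.28 1.41 0.   1.44 0.26]
spool a [-0.02318792  0.0275847 ] topz 0.09669015517641365
-0.15 61 [-0.13523788 -0.09190188] z 0.07903450456312845
-0.09 25 [-0.08861211 -0.07009011] z 0.08012173791958631
0.056 13 [0.05618726 0.06780422] z 0.0757215890511944
```

View pics/c9.png

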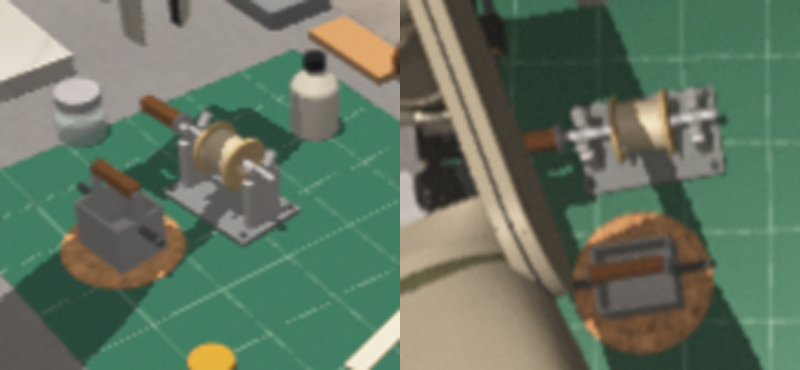

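The spindle sits level in both notches: handle at (160,110), collar outside the upright at (183,127), spool between the uprights at (228,155). The bucket stands upright, centred on the pad at (120,225), and the gripper is clear. Handing in.

```bash
python3 -c "
from plant import *
print(close_job())"
```

```text
the job is handed in; nothing more can be done
None
```

The job is done and handed in: the bucket stands upright in the middle of the cork pad, and the spindle rests in both notches of the stand with the spool between the uprights and the collar outside.

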